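# Put the gilder's colour jars back at their own frame corners

### The arm

A 6-joint arm with a two-finger parallel gripper is mounted at the origin on the work surface. World frame = base frame: x ahead of the robot, y to its left, z up, the work surface at z = 0. Lengths are in m, angles in degrees, forces in N, time in s.
With the tool pointing down it reaches from about 0.275 to 0.825 m from the base axis. Payload 4.9 kg.
Tool frame: the origin (TCP) lies on the centre line of the jaws, within the pads' length; the fingertips stand 17 mm ahead of it and the grasp point (between the pads) lies 2 mm behind it; z points along the fingers, y is the direction in which the jaws open and shut (so a half turn about z gives the same grasp; the last joint's range is limited). The gripper opens to 85 mm and grips with 20 to 120 N. Pads are 22 mm wide; open, the fingers measure 114 mm over their backs; the gripper's body (76 mm by 85 mm) begins 54 mm behind the grasp point. The pads swing forward as they close: fully open they stand 13 mm farther back than shut.
Start: joints at [60.665, 18.69, -11.035, 60.275, 0, 82.311], TCP at [0.203, 0.511, 0.214] pointing down, gripper open.
Joint ranges: [-152.03, 152.03], [-55.5, 102.48], [-74.3, 77.21], [-110.64, 120.58], [-84.22, 78.4], [-180, 180]. Speed limits (degrees/s): [147.25, 147.25, 180, 180, 180, 180].

### API

Orientations are given as [roll, pitch, yaw] about the fixed x, y, z axes, in that order (R = Rz(yaw) Ry(pitch) Rx(roll)).
In Python, from station import bot gives the robot as it stands.
- The arm moves only by the shell command python3 -m pendant 'ROWS' [OPENING]. ROWS is JSON, a list that holds one entry, the list of rows, each a list of 4 numbers: the shift along the tool's x, y, z in mm, then the turn about the tool's z in degrees. In form: [[[x, y, z, spin], ...]]. A call has 1 to 5 rows; each row shifts and turns the commanded pose from where the row before left it, along the tool's axes as they then stand; what a row does not reach is not made up. A row lasts 1/8 s, in which the tool goes at most 62.5 mm and 10.7 degrees, less where a joint would pass 70% of its speed; a pose out of reach is approached as far as the arm can. A call is refused whole if a number of a shift passes 62.5 or a number of a turn 10.7, either way. A call with a gripper value outside its range is refused whole. OPENING is the closure in counts, from 0 (fully open) to 255 (shut), set as the call begins (- or left out, the last holds). The fingers move at their own pace and stop on an object; the grip force is fixed at half the most. Time passes only in rows, so rows that do not move let the fingers close. It gives the time, the measured TCP pose, the force and the opening at its end, in the units of the state.
- bot.observe(): the state, without advancing time (a new reading comes with each control period).
- bot.snapshot(name): name is "scene" or "top" or "wrist"; returns (picture, depth): 400x640x3 uint8, red, green, blue; 400x640 float32, m along the optical axis (not along the pixel's ray), 0 where there is no reading.
- bot.camera_params(name): a dict with "mtx" (3x3 intrinsics, pixels), "D" ([k1, k2, p1, p2, k3] as OpenCV has them; the pictures are not rectified), "cam_to_world" (4x4, takes a point from camera to world coordinates). Camera axes: x right, y up, looking along -z (the intrinsics and any distortion apply to the point x, -y, -z); pixel columns grow to the right and rows downward; lengths in m; the calibration is good to about 2 mm. A picture is of the moment at which its call begins: read the wrist's pose just before it. camera_params takes no time and is no camera call; for the wrist camera it gives the pose at the moment of the call.
- bot.close_job(): hands the job in, once; it reports no verdict.
Trained networks look in the newest picture that a camera, given by its name, has taken for a name from the list of things; names that differ only in an ending like _2 or _b are one class to them, and where a whole thing is asked for, a point or a joint stands for the part that bears it (a point fixed in the world has none). Each returns a list of dicts, best first, with "confidence" (0 to 1); they miss things now and then, are a little off and sometimes report something else, mostly with a low value. They report only what shows in the picture. A call takes as long as a camera call. They do not tell look-alikes from the thing itself.
- bot.spot_in(thing, camera): "location" ([x, y, z] in m, in the coordinates of the camera as it stood for that picture, good to about 4 mm: the middle of the surface that is visible of it).
The state is a dict: "clock": time; "qpos": joint angles; "qvel": joint speeds; "joint_torque": joint torques, N m; "position": TCP position; "ee_rot": TCP orientation; "force": force on the tool from outside, world axes, zero at the start; "wrist_torque": the same for the moment, N m; "finger_gap": opening from 0.0 (shut) to 1.0 (fully open).
Only numpy, scipy, OpenCV 4.12 (cv2) and the standard library are available. Lean on these libraries where they do the work, as an engineer would, in place of code of your own. Each camera call takes 0.05 s, during which the arm holds its last target. There are 200 camera calls.

### The job

The four colour jars have been set down at the wrong frame corners. Swap them round, parking a jar on the free round cork mat to make room, until each one stands in the middle of the cork pad in the crook of the corner painted in its own colour. Keep the jars upright, set them down without dropping them, and leave the book of gold leaf where it lies.

Things in the scene. Friction and masses are not known exactly. Their poses are not given: they have to be found in the camera images.
- jar_red_c (a point): The dark red colour jar: an upright round jar, 50 mm in diameter and 74 mm tall, filled with dark red; metal screw cap with a round dark red dab on top. About 0.13 to 0.22 kg. The point is its centre, half-way up (37 mm above its underside); z is its upright axis.
- jar_yellow_c (a point): The ochre yellow colour jar: an upright round jar, 50 mm in diameter and 74 mm tall, filled with ochre yellow; metal screw cap with a round ochre yellow dab on top. About 0.13 to 0.22 kg. The point is its centre, half-way up (37 mm above its underside); z is its upright axis.
- jar_black_c (a point): The black colour jar: an upright round jar, 50 mm in diameter and 74 mm tall, filled with black; metal screw cap with a round black dab on top. About 0.13 to 0.22 kg. The point is its centre, half-way up (37 mm above its underside); z is its upright axis.
- jar_white_c (a point): The white colour jar: an upright round jar, 50 mm in diameter and 74 mm tall, filled with white; metal screw cap with a round white dab on top. About 0.13 to 0.22 kg. The point is its centre, half-way up (37 mm above its underside); z is its upright axis.
- corner_red_spot (a point): Middle of the top of the dark round cork pad (72 mm across, 9 mm above the bench) in the crook of the dark red frame corner: an L of dark red moulding with a gilded inner edge, legs 130 mm long, 30 mm wide, tops 24 mm above the bench, on a fixed 130 mm plywood board. The legs' inner faces lie 50 mm from the point, on its +x and +y sides. A jar of another colour stands here at the start.
- corner_yellow_spot (a point): Middle of the top of the dark round cork pad (72 mm across, 9 mm above the bench) in the crook of the ochre yellow frame corner: an L of ochre yellow moulding with a gilded inner edge, legs 130 mm long, 30 mm wide, tops 24 mm above the bench, on a fixed 130 mm plywood board. The legs' inner faces lie 50 mm from the point, on its +x and +y sides. A jar of another colour stands here at the start.
- corner_black_spot (a point): Middle of the top of the dark round cork pad (72 mm across, 9 mm above the bench) in the crook of the black frame corner: an L of black moulding with a gilded inner edge, legs 130 mm long, 30 mm wide, tops 24 mm above the bench, on a fixed 130 mm plywood board. The legs' inner faces lie 50 mm from the point, on its +x and +y sides. A jar of another colour stands here at the start.
- corner_white_spot (a point): Middle of the top of the dark round cork pad (72 mm across, 9 mm above the bench) in the crook of the white frame corner: an L of white moulding with a gilded inner edge, legs 130 mm long, 30 mm wide, tops 24 mm above the bench, on a fixed 130 mm plywood board. The legs' inner faces lie 50 mm from the point, on its +x and +y sides. A jar of another colour stands here at the start.
- mat_top (a point): Free parking place: middle of the top face of a plain round cork mat, 100 mm in diameter, 6 mm thick, fixed flat on the bench, nothing on it at the start.
- leaf_book_c (a point): Centre of a small book of gold leaf lying loose on the bench, 88 x 86 mm and 9 mm thick, its upper side gold; to be left where it lies.
Mind the look-alikes: they are no part of the job. Leave any blue look-alike of the part that bears corner_black_spot alone. Of the things that look like the part that bears jar_black_c, the larger one is meant.

How it is judged (in metres and radians):
On the way:
1. a jar is parked: it stands released and upright on the round cork mat (centre within 35 mm of the mat's centre) (((horizontal distance between jar_red_c and mat_top below 0.035 m and z of jar_red_c in the frame of mat_top below 0.042 m and angle between jar_red_c's own z axis and vertical below 0.1 rad and contact force between the fingers and jar_red below 0.05 N) or (horizontal distance between jar_yellow_c and mat_top below 0.035 m and z of jar_yellow_c in the frame of mat_top below 0.042 m and angle between jar_yellow_c's own z axis and vertical below 0.1 rad and contact force between the fingers and jar_yellow below 0.05 N) or (horizontal distance between jar_black_c and mat_top below 0.035 m and z of jar_black_c in the frame of mat_top below 0.042 m and angle between jar_black_c's own z axis and vertical below 0.1 rad and contact force between the fingers and jar_black below 0.05 N) or (horizontal distance between jar_white_c and mat_top below 0.035 m and z of jar_white_c in the frame of mat_top below 0.042 m and angle between jar_white_c's own z axis and vertical below 0.1 rad and contact force between the fingers and jar_white below 0.05 N))), for 0.2 s.
At the end, for the whole second after the job is handed in: Each of the four jars stands upright (within 0.1 rad) and at rest on the cork pad of the corner of its own colour, its centre within 15 mm of the pad's centre (horizontal distance between jar_red_c and corner_red_spot below 0.015 m and z of jar_red_c in the frame of corner_red_spot between 0.03 and 0.044 m and angle between each of jar_red_c, jar_yellow_c, jar_black_c, jar_white_c's own z axis and vertical below 0.1 rad and linear speed of each of jar_red, jar_yellow, jar_black, jar_white below 0.02 m/s and horizontal distance between jar_yellow_c and corner_yellow_spot below 0.015 m and z of jar_yellow_c in the frame of corner_yellow_spot between 0.03 and 0.044 m and horizontal distance between jar_black_c and corner_black_spot below 0.015 m and z of jar_black_c in the frame of corner_black_spot between 0.03 and 0.044 m and horizontal distance between jar_white_c and corner_white_spot below 0.015 m and z of jar_white_c in the frame of corner_white_spot between 0.03 and 0.044 m); the robot touches nothing.
It fails at once if a jar is tipped more than 0.5 rad from upright (angle between any of jar_red_c, jar_yellow_c, jar_black_c, jar_white_c's own z axis and vertical above 0.5 rad).
It fails at once if a jar is dropped or knocked (moves faster than 0.7 m/s, a fall of about 25 mm, out of the fingers) ((contact force between the fingers and jar_red below 0.05 N and linear speed of jar_red above 0.7 m/s) or (contact force between the fingers and jar_yellow below 0.05 N and linear speed of jar_yellow above 0.7 m/s) or (contact force between the fingers and jar_black below 0.05 N and linear speed of jar_black above 0.7 m/s) or (contact force between the fingers and jar_white below 0.05 N and linear speed of jar_white above 0.7 m/s)).
It fails at once if the book of gold leaf is moved more than 15 mm (distance of leaf_book_c from where it was at the start of the episode above 0.015 m).
It also fails if it takes over 128 s, if anything falls off the work surface, if the arm or the gripper's body presses on something with over 40 N, if the wrist force passes 120 N, or if a joint passes its speed limit or range.

## Working session

There is one attempt and no reset: what is moved stays moved. The work goes in short steps, Python scripts to look and compute and a shell command to move; the robot and the scene stay as the last step left them, time stands still between calls to the robot, and variables do not carry over. Pictures are saved under pics/ and viewed, about 12 in all and at most 16, crops included, and the job is handed in when it is done.

```bash
mkdir -p pics
cat > h.py <<'E'
import numpy as np,cv2
from station import bot
def world(cam,u,v,d):
    p=bot.camera_params(cam);n=cv2.undistortPoints(np.array([[[u,v]]],float),np.array(p["mtx"]),np.array(p["D"]))[0,0]
    return (np.array(p["cam_to_world"])@[n[0]*d,-n[1]*d,-d,1])[:3]
def pix(cam,P):
    p=bot.camera_params(cam);c=np.linalg.inv(p["cam_to_world"])@[*P,1]
    return cv2.projectPoints(np.array([[c[0],-c[1],-c[2]]]),np.zeros(3),np.zeros(3),np.array(p["mtx"]),np.array(p["D"]))[0][0,0]
def c2w(cam,l): return (np.array(bot.camera_params(cam)["cam_to_world"])@[*l,1])[:3]
E
python3 - <<'E'
from h import *
for c in("top","scene"):
    im,d=bot.snapshot(c);cv2.imwrite(f"pics/{c}0.png",im[:,:,::-1]);np.save(f"{c}_d.npy",d)
    if c=="top":
        for n in ["jar_red_c","jar_yellow_c","jar_black_c","jar_white_c","corner_red_spot","corner_yellow_spot","corner_black_spot","corner_white_spot","mat_top","leaf_book_c"]:
            for r in bot.spot_in(n,c):
                w=c2w(c,r["location"]);print(n,round(r["confidence"],2),w.round(3),pix(c,w).round())
s=bot.observe();print(s["clock"],s["position"],s["ee_rot"],s["finger_gap"])
E
```

```text
jar_red_c 0.73 [ 0.628 -0.103  0.083] [364. 131.]
jar_red_c 0.71 [0.458 0.236 0.012] [239. 198.]
jar_yellow_c 0.98 [0.624 0.296 0.082] [212. 131.]
jar_black_c 0.93 [0.444 0.213 0.083] [241. 198.]
jar_black_c 0.55 [ 0.626 -0.102  0.082] [363. 131.]
jar_black_c 0.44 [0.315 0.192 0.054] [249. 250.]
corner_red_spot 0.61 [0.461 0.238 0.014] [238. 197.]
corner_yellow_spot 0.75 [ 0.483 -0.19   0.015] [393. 190.]
corner_yellow_spot 0.49 [ 0.665 -0.076  0.012] [351. 127.]
corner_black_spot 0.91 [0.649 0.309 0.015] [216. 131.]
corner_white_spot 0.64 [ 0.666 -0.075  0.016] [351. 127.]
mat_top 0.6 [0.632 0.092 0.005] [293. 139.]
leaf_book_c 0.82 [ 0.632 -0.269  0.012] [419. 139.]
0.6 [0.2028733  0.5112408  0.21429722] [1.79997791e+02 5.17129982e-04 1.58354457e+02] 1.0065451346419751
```

View pics/top0.png

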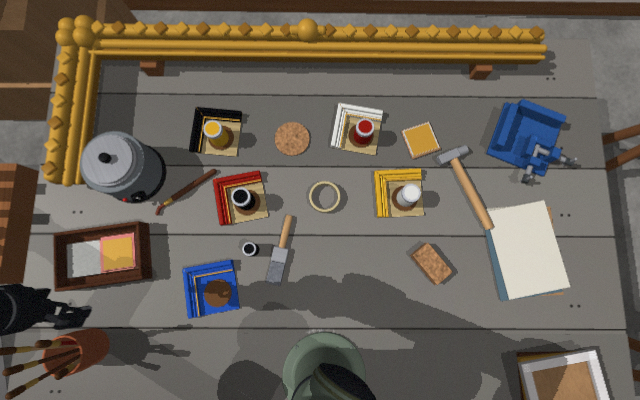

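View pics/scene0.png

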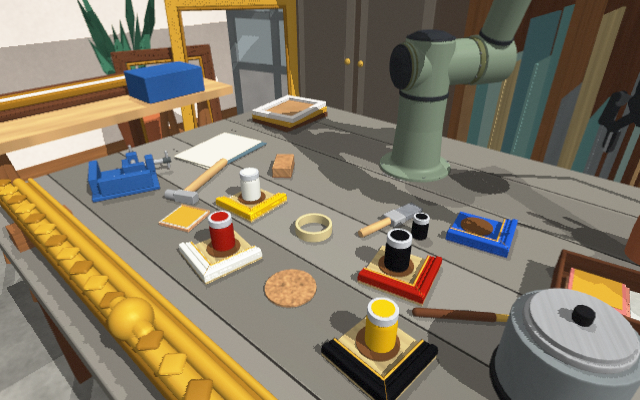

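Candidate black jars: the large one at (241,198) on the red corner, and a small one at (249,250), which is a decoy. Black corner: (216,131), holding the yellow jar. The blue corner at (212,290) is a decoy. The red jar (363,131) stands on the white corner, and the white jar (408,196) on the yellow one. The mat is at (293,139) and the gold-leaf book at (421,139). The next step is to measure everything from top-camera depth and make one close crop.

```bash
cat > m.py <<'E'
from h import *
def cloud(cam,d):
    p=bot.camera_params(cam);v,u=np.mgrid[:400,:640]
    n=cv2.undistortPoints(np.stack([u.ravel(),v.ravel()],1)[:,None].astype(float),np.array(p["mtx"]),np.array(p["D"]))[:,0]
    z=d.ravel();P=np.stack([n[:,0]*z,-n[:,1]*z,-z,np.ones_like(z)],1)@np.array(p["cam_to_world"]).T
    P=P[:,:3];P[z<=0]=np.nan;return P.reshape(400,640,3)
E
python3 - <<'E'
from m import *
d=np.load("top_d.npy");W=cloud("top",d);im=cv2.imread("pics/top0.png")
jars=dict(yellow=(.625,.295),black=(.445,.213),red=(.628,-.103),white=(.45,-.215),small=(.315,.192))
for n,(x,y) in jars.items():
    r=np.hypot(W[...,0]-x,W[...,1]-y)
    zt=np.nanmax(np.where(r<.04,W[...,2],-1));P=W[(r<.045)&(W[...,2]>zt-.008)]
    c,R=cv2.minEnclosingCircle(P[:,:2].astype(np.float32));print(n,"ztop",round(zt,3),"mean",P.mean(0).round(4),"circ",np.round(c,4),round(R,4),len(P))
    if n=="small":continue
    M=(r<.14)&(W[...,2]>.018)&(W[...,2]<.032)
    Q=W[M][:,:2].astype(np.float32)
    k,l=cv2.connectedComponents(M.astype(np.uint8));b=max(range(1,k),key=lambda i:(l==i).sum())
    Q=W[l==b][:,:2].astype(np.float32);(cx,cy),s,a=cv2.minAreaRect(Q)
    a=(a+45)%90-45;t=np.radians(a);o=np.array([[np.cos(t),-np.sin(t)],[np.sin(t),np.cos(t)]])@[.015,.015]
    sp=np.array([cx,cy])-o;print("  L rect",np.round((cx,cy),4),np.round(s,4),round(a,1),"spot",sp.round(4),len(Q))
    u,v=pix("top",[*sp,.009]);print("  spot px",u.round(1),v.round(1))
    # pad mask check: colour-free, height 5..15mm dark
r=np.hypot(W[...,0]-.632,W[...,1]-.092);M=(r<.08)&(W[...,2]>.003)
hsv=cv2.cvtColor(im,cv2.COLOR_BGR2HSV);M=(r<.08)&(hsv[...,1]>70);P=W[M]
print("mat",P.mean(0).round(4),cv2.minEnclosingCircle(P[:,:2].astype(np.float32)))
cv2.imwrite("pics/crop.png",cv2.resize(im[95:315,180:440],None,fx=3,fy=2.7,interpolation=2))
E
```

```text
yellow ztop 0.088 mean [0.6296 0.297  0.0836] circ [0.6301 0.2963] 0.0251 252
  L rect [0.6496 0.3095] [0.131  0.1296] -4.1 spot [0.6335 0.2956] 634
  spot px 220.6 137.3
black ztop 0.088 mean [0.4485 0.2153 0.0835] circ [0.4486 0.2155] 0.0244 277
  L rect [0.4588 0.2319] [0.1307 0.1303] 11.7 spot [0.4472 0.2141] 689
  spot px 246.7 202.1
red ztop 0.088 mean [ 0.638  -0.1055  0.0836] circ [ 0.638  -0.1056] 0.0248 238
  L rect [ 0.6607 -0.09  ] [0.1294 0.1302] -9.6 spot [ 0.6434 -0.1022] 598
  spot px 360.6 135.1
white ztop 0.088 mean [ 0.4607 -0.2219  0.0834] circ [ 0.4602 -0.2227] 0.0246 272
  L rect [ 0.4764 -0.2052] [0.1282 0.1305] 4.1 spot [ 0.4625 -0.2212] 662
  spot px 404.2 197.6
small ztop 0.058 mean [0.3173 0.1941 0.0538] circ [0.3175 0.1944] 0.0175 141
mat [0.6331 0.0944 0.0059] ((0.6350446939468384, 0.0934995785355568), 0.05220964550971985)
```

View pics/crop.png

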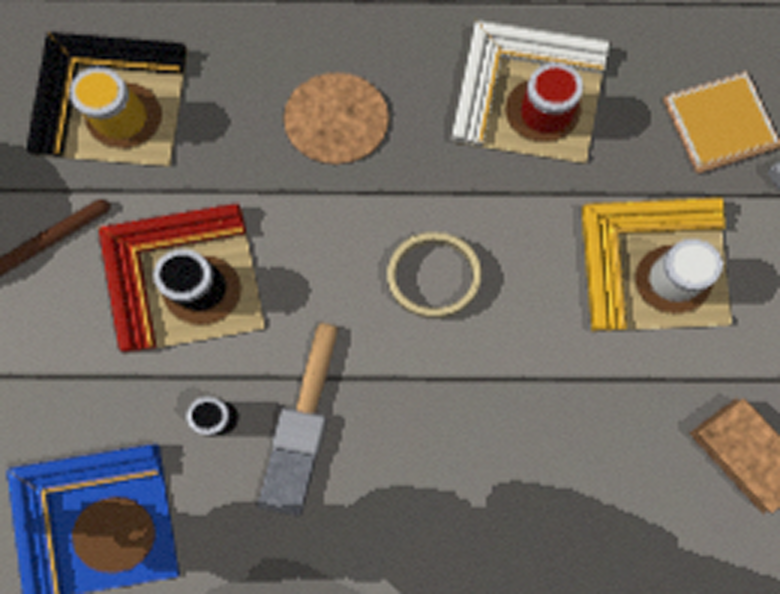

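The crop agrees with the numbers, and the book is well clear of the route. Plan: yellow to mat, black to black corner, red to red, white to white, then yellow to yellow. First I'll turn the tool to yaw 180, so that tool x = −X, y = +Y and z = −Z.

```bash
python3 -m pendant '[[[0,0,0,-10.7],[0,0,0,-10.7],[0,0,0,-0.25],[0,-50,0,0],[0,-50,0,0]]]' 0; python3 -m pendant '[[[-50,-50,0,0],[-50,-50,0,0],[-50,-15,0,0],[-50,0,0,0],[-50,0,0,0]]]'; python3 -m pendant '[[[-50,0,0,0],[-50,0,0,0],[-50,0,0,0],[-27,0,0,0],[0,0,0,0]]]'
```

```text
clock: 1.23
position: [0.2028, 0.4102, 0.214]
ee_rot: [-180.0, 0.0, 179.9]
force: [0.8, -0.0, 0.5]
finger_gap: 1.002
clock: 1.85
position: [0.4431, 0.3074, 0.2146]
ee_rot: [180.0, 0.0, 179.8]
force: [-0.5, 1.1, 0.1]
finger_gap: 1.004
clock: 2.48
position: [0.6198, 0.3072, 0.2131]
ee_rot: [-180.0, -0.0, 179.8]
force: [-0.5, 0.3, -0.2]
finger_gap: 0.998
```

```bash
python3 -m pendant '[[[-10,-10.5,0,0],[0,0,40,0],[0,0,40,0],[0,0,40,0],[0,0,0,0]]]'
python3 - <<'E'
from h import *
im,d=bot.snapshot("wrist");cv2.imwrite("pics/w1.png",im[:,:,::-1])
E
```

```text
clock: 3.1
position: [0.6249, 0.296, 0.0913]
ee_rot: [-179.9, -0.4, 180.0]
force: [0.2, -0.3, 0.7]
finger_gap: 1.002
```

View pics/w1.png

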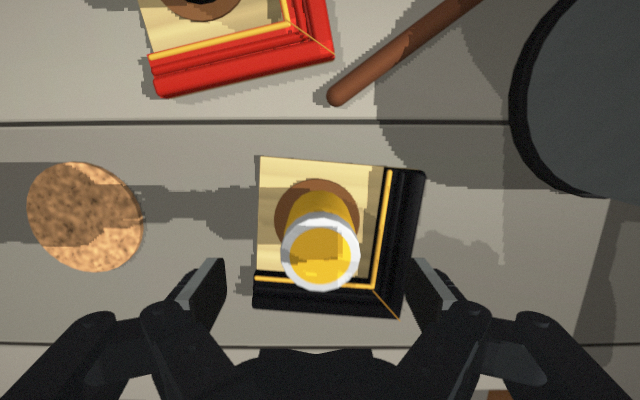

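The jar cap sits at (320,255), centred between the fingers, and nothing is in the way. Next: descend and close.

```bash
python3 -m pendant '[[[-4,0,0,0],[0,0,20,0],[0,0,10,0],[0,0,0,0],[0,0,0,0]]]'; python3 -m pendant '[[[0,0,0,0],[0,0,0,0],[0,0,0,0],[0,0,0,0],[0,0,0,0]]]' 255
```

```text
clock: 3.78
position: [0.633, 0.2976, 0.0653]
ee_rot: [180.0, 0.1, 180.0]
force: [0.1, -0.3, -0.1]
finger_gap: 1.002
clock: 4.4
position: [0.637, 0.3047, 0.072]
ee_rot: [179.2, 0.7, -179.8]
force: [-2.2, 10.4, 25.4]
finger_gap: 0.003
```

Run:
```python
from h import *
print({k:np.round(v,4) for k,v in bot.observe().items()})
a,_=bot.snapshot("wrist");b,_=bot.snapshot("scene")
cv2.imwrite("pics/w2.png",np.hstack([cv2.resize(a,(480,300)),cv2.resize(b[200:400,240:500],(320,300))])[:,:,::-1])
```

```text
{'clock': np.float64(4.4), 'qpos': array([19.32  , 40.5804,  3.7833, 52.2905,  0.5653, 19.1418]), 'qvel': array([-0.087 , -0.2568,  0.0321,  0.1792, -1.3458,  0.0216]), 'joint_torque': array([-7.16870e+00, -4.33670e+01,  1.49068e+01,  5.00200e-01,
       -3.20120e+00, -2.51000e-02]), 'position': array([0.637 , 0.3047, 0.072 ]), 'ee_rot': array([ 179.1668,    0.6766, -179.8223]), 'force': array([-2.2404, 10.3778, 25.3945]), 'wrist_torque': array([2.3883e+00, 5.7130e-01, 1.1000e-03]), 'finger_gap': np.float64(0.0031)}
```

View pics/w2.png

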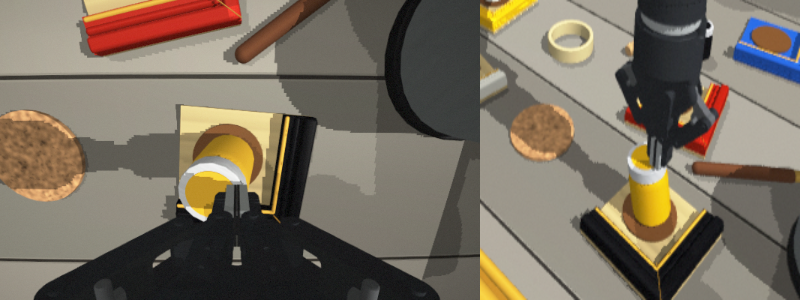

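Run:
```python
from m import *
s=bot.observe()
print("tcp px",pix("wrist",s["position"]),"tip px",pix("wrist",np.array(s["position"])-[0,0,.017]))
out=[]
for c in("scene","top"):
    im,d=bot.snapshot(c);W=cloud(c,d);np.save(f"{c}1.npy",d);cv2.imwrite(f"pics/{c}1.png",im[:,:,::-1])
    hsv=cv2.cvtColor(im,cv2.COLOR_RGB2HSV)
    r=np.hypot(W[...,0]-.63,W[...,1]-.297)
    Y=(r<.06)&(hsv[...,0]>18)&(hsv[...,0]<32)&(hsv[...,1]>180)&(W[...,2]>.02)
    T=Y&(W[...,2]>.076);print(c,"dab",W[T].mean(0).round(4),np.nanstd(W[T],0).round(4),T.sum())
    for a in np.arange(.02,.08,.01):
        b=Y&(W[...,2]>a)&(W[...,2]<a+.01)
        if b.sum()>5:print("  z",a.round(2),W[b].mean(0).round(4),b.sum(),"y range",np.percentile(W[b][:,1],[3,97]).round(4))
    K=(r<.08)&(W[...,2]>.086);print("  above", W[K][:,:2].min(0).round(3),W[K][:,:2].max(0).round(3),"n",K.sum())
```

```text
tcp px [315.59711322 248.88663912] tip px [315.21577298 237.30668791]
scene dab [0.6407 0.2825 0.0864] [0.0075 0.0075 0.002 ] 171
  z 0.02 [0.6482 0.3125 0.0247] 157 y range [0.286  0.3502]
  z 0.03 [0.6494 0.3081 0.0349] 148 y range [0.2848 0.3211]
  z 0.04 [0.6491 0.3077 0.045 ] 143 y range [0.2851 0.3195]
  z 0.05 [0.6506 0.3054 0.0549] 152 y range [0.2828 0.318 ]
  z 0.06 [0.6495 0.3035 0.0651] 192 y range [0.2794 0.3161]
  z 0.07 [0.643  0.3095 0.0714] 33 y range [0.3    0.3137]
  above [0.581 0.244] [0.692 0.366] n 22338
top dab [0.6332 0.2819 0.0876] [0.0074 0.0076 0.0099] 88
  z 0.02 [0.6172 0.2893 0.0258] 26 y range [0.2701 0.323 ]
  z 0.03 [0.6121 0.2901 0.0357] 25 y range [0.2706 0.312 ]
  z 0.04 [0.6134 0.2846 0.0457] 26 y range [0.2668 0.306 ]
  z 0.05 [0.6154 0.2825 0.0551] 26 y range [0.2654 0.3068]
  z 0.06 [0.6139 0.2856 0.0636] 31 y range [0.2681 0.309 ]
  above [0.551 0.233] [0.684 0.362] n 5523
```

Run:
```python
from m import *
im=cv2.imread("pics/scene1.png");W=cloud("scene",np.load("scene1.npy"))
v,u=np.mgrid[:400,:640]
hsv=cv2.cvtColor(im,cv2.COLOR_BGR2HSV)
g=(hsv[...,2]<150)&(hsv[...,1]<70)&(np.hypot(W[...,0]-.637,W[...,1]-.3)<.05)&(W[...,2]>.05)
for a in np.arange(.05,.16,.01):
    b=g&(W[...,2]>=a)&(W[...,2]<a+.01)
    if b.sum():print(a.round(2),b.sum(),W[b].mean(0).round(3),W[b].min(0).round(3),W[b].max(0).round(3))
print("TCP px scene",pix("scene",bot.observe()["position"]))
cv2.imwrite("pics/s1c.png",cv2.resize(im[215:375,300:460],None,fx=3.7,fy=3.7,interpolation=2))
```

```text
0.07 31 [0.66  0.285 0.076] [0.656 0.274 0.072] [0.661 0.294 0.08 ]
0.08 23 [0.657 0.288 0.083] [0.627 0.266 0.08 ] [0.662 0.306 0.09 ]
0.09 32 [0.646 0.307 0.097] [0.641 0.295 0.092] [0.649 0.317 0.1  ]
0.1 88 [0.643 0.309 0.105] [0.63  0.292 0.1  ] [0.649 0.319 0.11 ]
0.11 110 [0.643 0.309 0.115] [0.629 0.291 0.11 ] [0.649 0.319 0.12 ]
0.12 76 [0.645 0.307 0.124] [0.637 0.291 0.12 ] [0.649 0.319 0.13 ]
0.13 131 [0.647 0.307 0.136] [0.636 0.278 0.13 ] [0.651 0.335 0.14 ]
0.14 309 [0.644 0.307 0.145] [0.625 0.264 0.14 ] [0.651 0.341 0.15 ]
0.15 223 [0.646 0.303 0.156] [0.627 0.255 0.15 ] [0.654 0.347 0.16 ]
TCP px scene [382.95787348 316.72742522]
```

View pics/s1c.png

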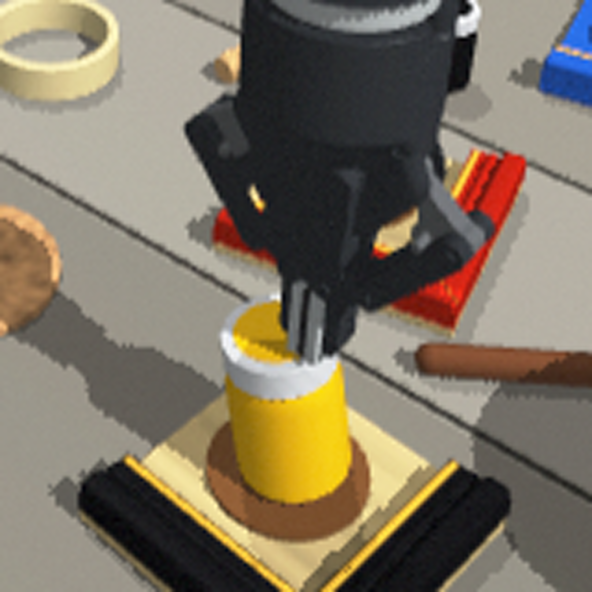

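The TCP readout and the scene camera disagree: the shut fingertips show at z≈0.09, but the readout implies 0.055. They closed on top of the cap. I'll back off gently and compare the wrist camera's bench height with the other cameras.

```bash
python3 -m pendant '[[[0,0,-4,0],[0,0,-4,0],[0,0,-5,0],[0,0,-8,0],[0,0,-15,0]]]' 255; python3 -m pendant '[[[0,0,-20,0],[0,0,-30,0],[0,0,0,0],[0,0,0,0],[0,0,0,0]]]'
python3 - <<'E'
from m import *
s=bot.observe();print(s["position"],s["ee_rot"],s["force"])
for c in("wrist","scene"):
    im,d=bot.snapshot(c);W=cloud(c,d);cv2.imwrite(f"pics/{c}2.png",im[:,:,::-1])
    hsv=cv2.cvtColor(im,cv2.COLOR_RGB2HSV)
    r=np.hypot(W[...,0]-.633,W[...,1]-.094);B=(r>.06)&(r<.12)&(hsv[...,1]<50)
    print(c,"bench z",np.median(W[B][:,2]).round(4)); M=(r<.07)&(hsv[...,1]>70)&(W[...,2]<.1);print(" mat",W[M].mean(0).round(4) if M.any() else None)
    Y=(np.hypot(W[...,0]-.633,W[...,1]-.297)<.07)&(hsv[...,0]>20)&(hsv[...,0]<32)&(hsv[...,1]>150)
    zt=np.percentile(W[Y][:,2],90);T=Y&(W[...,2]>zt-.005);print(" dab",W[T].mean(0).round(4),W[T].min(0).round(3),W[T].max(0).round(3))
    g=(hsv[...,2]<120)&(hsv[...,1]<70)&(np.hypot(W[...,0]-s["position"][0],W[...,1]-s["position"][1])<.02)&(W[...,2]>.1)
    print(" finger low z",np.percentile(W[g][:,2],[0,2,10]).round(4),W[g].mean(0).round(3))
cv2.imwrite("pics/s2c.png",np.hstack([cv2.resize(cv2.imread("pics/scene2.png")[215:375,280:440],(400,400)),cv2.resize(cv2.imread("pics/wrist2.png")[:,120:520],(400,400))]))
E
```

```text
clock: 5.22
position: [0.6315, 0.2968, 0.0998]
ee_rot: [-179.9, -0.1, 180.0]
force: [0.0, 0.1, 0.3]
finger_gap: 0.0
clock: 5.85
position: [0.6315, 0.297, 0.1489]
ee_rot: [-180.0, -0.1, 180.0]
force: [-0.2, 0.7, 0.3]
finger_gap: 0.003
[0.6314596  0.29701737 0.14893628] [-1.79953564e+02 -1.24566012e-01  1.79999414e+02] [-0.18704893  0.73114626  0.27326818]
wrist bench z 0.0
 mat [0.6338 0.0966 0.0056]
 dab [0.6324 0.2983 0.0834] [0.614 0.28  0.082] [0.651 0.356 0.255]
 finger low z [0.17   0.1763 0.1917] [0.62  0.297 0.228]
scene bench z 0.0011
 mat [0.6382 0.0994 0.0066]
 dab [0.6325 0.2999 0.0847] [0.614 0.283 0.082] [0.651 0.317 0.087]
 finger low z [0.1668 0.1749 0.1841] [0.641 0.3   0.225]
```

View pics/s2c.png

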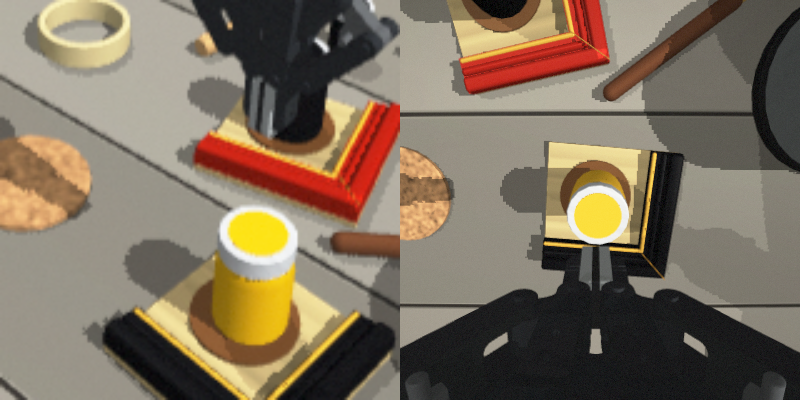

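The jar is back upright near its pad, at (0.6324, 0.2983). Both cameras put the shut tips about 18 mm *behind* the reported TCP, so the tool-frame note is wrong in sign. I'll grasp with the reported z at about 0.017.

```bash
python3 -m pendant '[[[0,1,0,0],[0,0,0,0],[0,0,0,0],[0,0,0,0],[0,0,25,0]]]' 0; python3 -m pendant '[[[0,0,30,0],[0,0,30,0],[0,0,25,0],[0,0,20,0],[0,0,0,0]]]'
python3 - <<'E'
from h import *
s=bot.observe();print(s["position"],s["force"])
b,_=bot.snapshot("scene")
cv2.imwrite("pics/s3.png",cv2.resize(b[215:375,300:460],(480,480))[:,:,::-1])
E
```

```text
clock: 6.58
position: [0.6342, 0.299, 0.1275]
ee_rot: [179.9, 0.3, -180.0]
force: [0.4, -0.6, 0.3]
finger_gap: 1.0
clock: 7.2
position: [0.6309, 0.2979, 0.0185]
ee_rot: [-179.9, -0.2, -180.0]
force: [0.0, 0.5, 0.6]
finger_gap: 1.002
[0.63091558 0.29785595 0.01846557] [0.01935042 0.4756592  0.58609047]
```

View pics/s3.png

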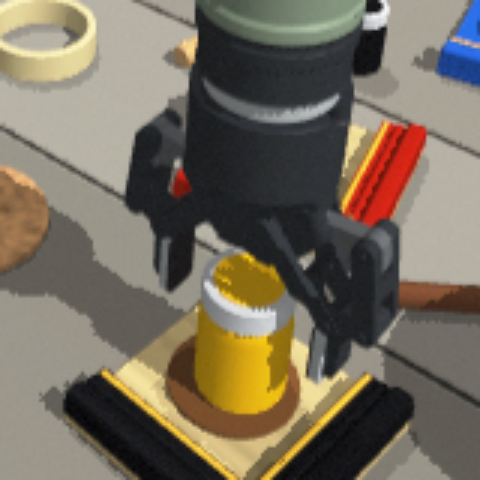

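The fingers now straddle the jar's upper half. Close, then lift.

```bash
python3 -m pendant '[[[0,0,0,0],[0,0,0,0],[0,0,0,0],[0,0,0,0],[0,0,0,0]]]' 255; python3 -m pendant '[[[0,0,-5,0],[0,0,-10,0],[0,0,-15,0],[0,0,0,0],[0,0,0,0]]]'
python3 - <<'E'
from h import *
b,_=bot.snapshot("scene")
cv2.imwrite("pics/s4.png",cv2.resize(b[215:375,300:460],(480,480))[:,:,::-1])
E
```

```text
clock: 7.88
position: [0.6334, 0.2987, 0.0219]
ee_rot: [180.0, 0.1, -180.0]
force: [-0.3, -0.1, 5.7]
finger_gap: 0.573
clock: 8.5
position: [0.6323, 0.2984, 0.0505]
ee_rot: [180.0, 0.0, -180.0]
force: [0.0, 0.9, -1.2]
finger_gap: 0.574
```

View pics/s4.png

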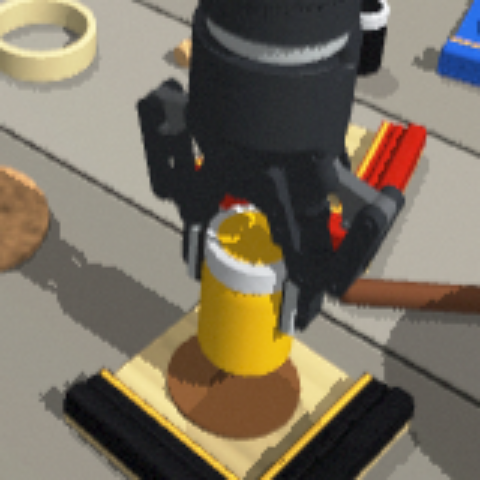

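```bash
python3 -m pendant '[[[0,0,-30,0],[0,-15,-10,0],[0,-35,0,0],[0,-40,0,0],[0,-40,0,0]]]'; python3 -m pendant '[[[0,-40,0,0],[0,-25,0,0],[0,-9,0,0],[0,0,0,0],[0,0,0,0]]]'
```

```text
clock: 9.18
position: [0.6317, 0.1662, 0.0896]
ee_rot: [-180.0, -0.0, 180.0]
force: [-0.4, -0.6, -1.1]
finger_gap: 0.573
clock: 9.8
position: [0.6322, 0.0953, 0.0901]
ee_rot: [180.0, -0.0, -179.9]
force: [-0.0, -0.1, -2.0]
finger_gap: 0.573
```

```bash
python3 -m pendant '[[[-2,0,25,0],[0,0,25,0],[0,0,12,0],[0,0,4,0],[0,0,0,0]]]'; python3 -m pendant '[[[0,0,2,0],[0,0,1,0],[0,0,1,0],[0,0,0,0],[0,0,0,0]]]'
```

```text
clock: 10.42
position: [0.6347, 0.0947, 0.0247]
ee_rot: [180.0, 0.0, -180.0]
force: [-0.3, 0.1, -0.6]
finger_gap: 0.57
clock: 11.05
position: [0.6343, 0.0943, 0.0203]
ee_rot: [-180.0, 0.0, 180.0]
force: [0.1, -0.1, -2.2]
finger_gap: 0.579
```

```bash
python3 -m pendant '[[[0,0,1,0],[0,0,1,0],[0,0,0,0],[0,0,0,0]]]'; python3 -m pendant '[[[0,0,1,0],[0,0,1,0],[0,0,0,0],[0,0,0,0]]]'
```

```text
clock: 11.55
position: [0.6344, 0.0944, 0.0189]
ee_rot: [-180.0, 0.0, -180.0]
force: [-2.7, -0.8, 5.6]
finger_gap: 0.573
clock: 12.05
position: [0.6345, 0.0944, 0.0188]
ee_rot: [-180.0, 0.1, -180.0]
force: [-6.8, -1.0, 18.7]
finger_gap: 0.574
```

Contact felt at z≈0.019. Release, rise, and head to the black jar.

```bash
python3 -m pendant '[[[0,0,-2,0],[0,0,0,0],[0,0,0,0],[0,0,0,0],[0,0,0,0]]]' 0; python3 -m pendant '[[[0,0,-20,0],[0,0,-40,0],[0,0,-40,0],[30,20,0,0],[50,30,0,0]]]'; python3 -m pendant '[[[50,30,0,0],[40,30,0,0],[16,11,0,0],[0,0,0,0],[0,0,0,0]]]'
python3 - <<'E'
from m import *
s=bot.observe();print(s["position"])
for c in("wrist","top"):
    im,d=bot.snapshot(c);W=cloud(c,d);cv2.imwrite(f"pics/{c}5.png",im[:,:,::-1])
    for n,(x,y) in dict(yellow=(.634,.094),black=(.4485,.2155)).items():
        P=W[(np.hypot(W[...,0]-x,W[...,1]-y)<.045)&(W[...,2]>.074)&(W[...,2]<.092)]
        if len(P)>30:print(c,n,P.mean(0).round(4),np.round(cv2.minEnclosingCircle(P[:,:2].astype(np.float32))[0],4),len(P))
E
```

```text
clock: 12.68
position: [0.6342, 0.0943, 0.018]
ee_rot: [-180.0, -0.0, 180.0]
force: [0.0, 0.4, 0.0]
finger_gap: 0.998
clock: 13.3
position: [0.5554, 0.1443, 0.119]
ee_rot: [180.0, 0.2, 179.9]
force: [-0.4, 1.2, -0.4]
finger_gap: 1.003
clock: 13.92
position: [0.45, 0.215, 0.1185]
ee_rot: [-180.0, 0.1, 179.9]
force: [-0.3, 0.9, 0.4]
finger_gap: 1.0
[0.44998948 0.21496062 0.11851394]
wrist black [0.4491 0.2159 0.0826] [0.4509 0.2158] 3813
top yellow [0.6304 0.0934 0.0801] [0.6314 0.0929] 258
top black [0.443  0.2146 0.0831] [0.4478 0.2153] 225
```

View pics/wrist5.png

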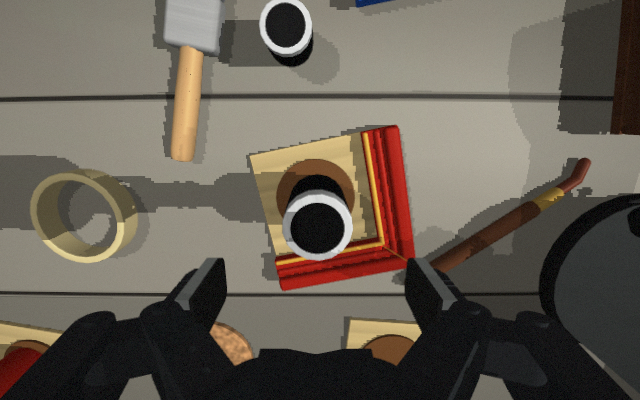

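Yellow stands on the mat, and the large black jar (cap at 318,228) is centred under the tool. The small one at (287,25) is left alone. Grasp it.

```bash
python3 -m pendant '[[[0,1,30,0],[0,0,30,0],[0,0,25,0],[0,0,15,0],[0,0,0,0]]]'; python3 -m pendant '[[[0,0,0,0],[0,0,0,0],[0,0,0,0],[0,0,0,0],[0,0,0,0]]]' 255; python3 -m pendant '[[[0,0,-5,0],[0,0,-10,0],[0,0,-25,0],[0,0,-30,0],[0,0,0,0]]]'
```

```text
clock: 14.65
position: [0.448, 0.2157, 0.0174]
ee_rot: [-180.0, -0.1, 179.9]
force: [-0.0, -0.8, 0.2]
finger_gap: 0.995
clock: 15.28
position: [0.4494, 0.2166, 0.0195]
ee_rot: [180.0, 0.1, -180.0]
force: [-0.5, -0.2, 5.5]
finger_gap: 0.572
clock: 15.9
position: [0.4502, 0.217, 0.0907]
ee_rot: [179.9, 0.3, -180.0]
force: [-0.0, -0.3, -1.5]
finger_gap: 0.569
```

```bash
python3 -m pendant '[[[-25,10,0,0],[-40,18,0,0],[-40,18,0,0],[-40,18,0,0],[-25,10,0,0]]]'; python3 -m pendant '[[[-13,5,0,0],[0,0,0,0],[0,0,0,0]]]'
```

```text
clock: 16.52
position: [0.6193, 0.291, 0.0867]
ee_rot: [-180.0, -0.1, -180.0]
force: [0.5, 0.6, -2.4]
finger_gap: 0.573
clock: 16.9
position: [0.63, 0.295, 0.0873]
ee_rot: [-180.0, -0.1, -180.0]
force: [0.1, -0.6, -1.9]
finger_gap: 0.571
```

```bash
python3 -m pendant '[[[-3.5,0.5,25,0],[0,0,22,0],[0,0,12,0],[0,0,4,0],[0,0,0,0]]]'; python3 -m pendant '[[[0,0,1.5,0],[0,0,1,0],[0,0,0,0],[0,0,0,0]]]'
```

```text
clock: 17.52
position: [0.6349, 0.2959, 0.0257]
ee_rot: [180.0, 0.0, -180.0]
force: [0.1, 0.4, -1.3]
finger_gap: 0.575
clock: 18.02
position: [0.6348, 0.2959, 0.0229]
ee_rot: [180.0, 0.0, -180.0]
force: [0.2, -0.2, -1.5]
finger_gap: 0.574
```

```bash
python3 -m pendant '[[[1,0,1,0],[0,0,1,0],[0,0,0,0],[0,0,0,0]]]'; python3 -m pendant '[[[0,0,1,0],[0,0,0,0],[0,0,0,0]]]'; python3 -m pendant '[[[0,0,1,0],[0,0,0,0],[0,0,0,0]]]'
```

```text
clock: 18.52
position: [0.6338, 0.2959, 0.0207]
ee_rot: [180.0, -0.0, -180.0]
force: [0.1, 0.1, -1.7]
finger_gap: 0.571
clock: 18.9
position: [0.6338, 0.2959, 0.0198]
ee_rot: [-180.0, -0.0, -180.0]
force: [-0.3, -0.4, -1.7]
finger_gap: 0.57
clock: 19.27
position: [0.6339, 0.2959, 0.0196]
ee_rot: [180.0, 0.0, -180.0]
force: [-2.5, -0.0, 5.8]
finger_gap: 0.57
```

Contact. Release and go to the red jar.

```bash
python3 -m pendant '[[[0,0,-1,0],[0,0,0,0],[0,0,0,0],[0,0,0,0],[0,0,0,0]]]' 0; python3 -m pendant '[[[0,0,-20,0],[0,0,-40,0],[0,0,-40,0],[0,-30,0,0],[0,-50,0,0]]]'; python3 -m pendant '[[[0,-50,0,0],[0,-50,0,0],[0,-50,0,0],[0,-50,0,0],[0,-50,0,0]]]'; python3 -m pendant '[[[-4,-40,0,0],[0,-25,0,0],[0,-6,0,0],[0,0,0,0],[0,0,0,0]]]'
python3 - <<'E'
from m import *
s=bot.observe();print(s["position"])
for c in("wrist","top"):
    im,d=bot.snapshot(c);W=cloud(c,d);cv2.imwrite(f"pics/{c}6.png",im[:,:,::-1])
    for n,(x,y) in dict(black=(.634,.2955),red=(.638,-.1055)).items():
        P=W[(np.hypot(W[...,0]-x,W[...,1]-y)<.045)&(W[...,2]>.074)&(W[...,2]<.092)]
        if len(P)>30:print(c,n,P.mean(0).round(4),np.round(cv2.minEnclosingCircle(P[:,:2].astype(np.float32))[0],4),len(P))
E
```

```text
clock: 19.9
position: [0.6338, 0.2959, 0.0197]
ee_rot: [-180.0, -0.0, -180.0]
force: [1.0, 0.1, -0.4]
finger_gap: 1.004
clock: 20.52
position: [0.6348, 0.2167, 0.1224]
ee_rot: [179.9, 0.2, -179.8]
force: [0.2, -1.1, -0.7]
finger_gap: 1.004
clock: 21.15
position: [0.6344, -0.0358, 0.1217]
ee_rot: [-180.0, 0.1, -180.0]
force: [0.3, -0.1, -0.7]
finger_gap: 1.005
clock: 21.78
position: [0.6379, -0.1038, 0.1201]
ee_rot: [180.0, 0.0, -179.9]
force: [-0.5, 0.8, 0.4]
finger_gap: 1.003
[ 0.63785426 -0.1038059   0.12011225]
wrist red [ 0.6399 -0.1052  0.0827] [ 0.6417 -0.1054] 3735
top black [0.6431 0.2914 0.083 ] [0.637  0.2937] 122
```

```bash
python3 -m pendant '[[[-2,-1.5,30,0],[0,0,30,0],[0,0,25,0],[0,0,16,0],[0,0,0,0]]]'; python3 -m pendant '[[[0,0,0,0],[0,0,0,0],[0,0,0,0],[0,0,0,0],[0,0,0,0]]]' 255; python3 -m pendant '[[[0,0,-5,0],[0,0,-10,0],[0,0,-25,0],[0,0,-30,0],[0,0,-30,0]]]'
```

```text
clock: 22.5
position: [0.6388, -0.1059, 0.0176]
ee_rot: [180.0, -0.1, -180.0]
force: [0.3, -1.3, 0.7]
finger_gap: 1.001
clock: 23.12
position: [0.6411, -0.1068, 0.0203]
ee_rot: [-180.0, 0.2, -180.0]
force: [0.2, -0.1, 6.0]
finger_gap: 0.573
clock: 23.75
position: [0.6394, -0.1066, 0.1198]
ee_rot: [180.0, -0.0, 180.0]
force: [0.6, 0.3, -1.9]
finger_gap: 0.576
```

```bash
python3 -m pendant '[[[12,20,0,0],[24,40,0,0],[24,40,0,0],[24,40,0,0],[24,40,0,0]]]'; python3 -m pendant '[[[24,40,0,0],[24,40,0,0],[18,32,0,0],[12,20,0,0],[6,8.5,0,0]]]'; python3 -m pendant '[[[0,0,0,0],[0,0,0,0]]]'
```

```text
clock: 24.38
position: [0.5308, 0.0745, 0.1192]
ee_rot: [180.0, 0.0, 180.0]
force: [-0.2, 0.4, -0.8]
finger_gap: 0.571
clock: 25.0
position: [0.447, 0.2147, 0.1192]
ee_rot: [-180.0, 0.0, -179.9]
force: [0.4, -0.1, -1.7]
finger_gap: 0.571
clock: 25.25
position: [0.4484, 0.2132, 0.1189]
ee_rot: [-180.0, 0.0, 179.9]
force: [-0.3, 0.4, -2.4]
finger_gap: 0.574
```

Down to about 0.0215, then fine steps.

```bash
python3 -m pendant '[[[1,0.5,35,0],[0,0,30,0],[0,0,20,0],[0,0,9,0],[0,0,2,0]]]'; python3 -m pendant '[[[0,0,0,0],[0,0,1,0],[0,0,0,0]]]'; python3 -m pendant '[[[0,0,1,0],[0,0,0,0],[0,0,0,0]]]'
```

```text
clock: 25.88
position: [0.4471, 0.2138, 0.0226]
ee_rot: [-180.0, -0.0, 179.9]
force: [-0.4, 0.8, -0.4]
finger_gap: 0.579
clock: 26.25
position: [0.4471, 0.2145, 0.0222]
ee_rot: [180.0, 0.0, -180.0]
force: [0.7, 0.4, -2.1]
finger_gap: 0.572
clock: 26.62
position: [0.4468, 0.2144, 0.0208]
ee_rot: [-180.0, 0.0, -180.0]
force: [-0.4, -0.4, -2.1]
finger_gap: 0.575
```

```bash
python3 -m pendant '[[[0,0,1,0],[0,0,0,0],[0,0,0,0]]]'; python3 -m pendant '[[[0,0,1,0],[0,0,0,0],[0,0,0,0]]]'
```

```text
clock: 27.0
position: [0.4469, 0.2144, 0.0203]
ee_rot: [180.0, 0.0, -180.0]
force: [-1.5, 0.1, 5.3]
finger_gap: 0.57
clock: 27.38
position: [0.4469, 0.2144, 0.0203]
ee_rot: [180.0, 0.0, -180.0]
force: [-5.0, -1.4, 15.6]
finger_gap: 0.571
```

Contact. Release and go to the white jar.

```bash
python3 -m pendant '[[[0,0,-1.5,0],[0,0,0,0],[0,0,0,0],[0,0,0,0],[0,0,0,0]]]' 0; python3 -m pendant '[[[0,0,-20,0],[0,0,-40,0],[0,0,-40,0],[0,-30,0,0],[0,-50,0,0]]]'; python3 -m pendant '[[[0,-50,0,0],[0,-50,0,0],[0,-50,0,0],[0,-50,0,0],[0,-50,0,0]]]'; python3 -m pendant '[[[-7,-50,0,0],[-7,-40,0,0],[0,-17,0,0],[0,0,0,0],[0,0,0,0]]]'
python3 - <<'E'
from m import *
s=bot.observe();print(s["position"])
for c in("wrist","top"):
    im,d=bot.snapshot(c);W=cloud(c,d);cv2.imwrite(f"pics/{c}7.png",im[:,:,::-1])
    for n,(x,y) in dict(black=(.634,.2955),red=(.447,.214),white=(.4604,-.2225),yellow=(.632,.094)).items():
        P=W[(np.hypot(W[...,0]-x,W[...,1]-y)<.045)&(W[...,2]>.071)&(W[...,2]<.092)]
        if len(P)>30:print(c,n,P.mean(0).round(4),np.round(cv2.minEnclosingCircle(P[:,:2].astype(np.float32))[0],4),len(P))
E
```

```text
clock: 28.0
position: [0.4467, 0.2143, 0.0201]
ee_rot: [-180.0, -0.0, -180.0]
force: [0.2, -0.1, 0.3]
finger_gap: 0.996
clock: 28.62
position: [0.4475, 0.1344, 0.121]
ee_rot: [180.0, 0.1, -179.8]
force: [0.5, 0.0, 0.1]
finger_gap: 1.0
clock: 29.25
position: [0.4467, -0.1173, 0.1204]
ee_rot: [-180.0, 0.0, 180.0]
force: [-0.1, 0.2, -0.4]
finger_gap: 1.0
clock: 29.88
position: [0.4602, -0.2211, 0.12]
ee_rot: [179.9, -0.1, -179.9]
force: [0.9, 0.7, -0.8]
finger_gap: 1.0
[ 0.4602035  -0.22105935  0.1200262 ]
wrist white [ 0.4622 -0.2221  0.0827] [ 0.4643 -0.222 ] 3795
wrist yellow [0.6272 0.0711 0.0726] [0.626 0.071] 50
top black [0.6311 0.2932 0.0828] [0.6325 0.2946] 282
top red [0.4511 0.2081 0.0832] [0.4467 0.2124] 184
top white [ 0.4558 -0.2174  0.0828] [ 0.4604 -0.222 ] 182
top yellow [0.6301 0.0936 0.0802] [0.6315 0.0938] 264
```

View pics/top7.png

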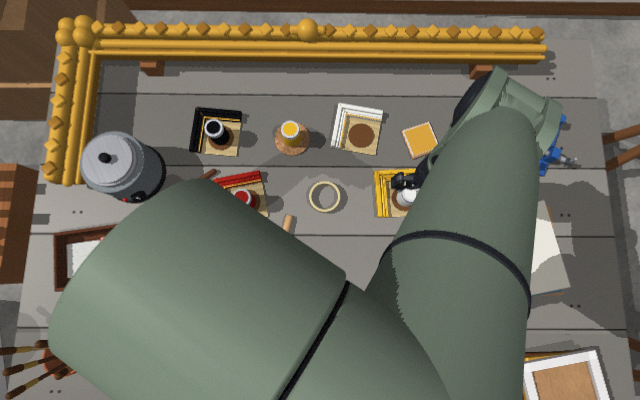

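Black is on the black pad (215,130), red on the red pad (243,196) and yellow on the mat. The empty white pad shows at (362,135), which agrees with the computed spot. Grasp white.

```bash
python3 -m pendant '[[[-1.5,-1,30,0],[0,0,30,0],[0,0,25,0],[0,0,16,0],[0,0,0,0]]]'; python3 -m pendant '[[[0,0,0,0],[0,0,0,0],[0,0,0,0],[0,0,0,0],[0,0,0,0]]]' 255; python3 -m pendant '[[[0,0,-5,0],[0,0,-10,0],[0,0,-25,0],[0,0,-30,0],[0,0,0,0]]]'
```

```text
clock: 30.6
position: [0.4613, -0.2219, 0.0183]
ee_rot: [179.9, -0.1, -179.9]
force: [-1.0, 0.1, -0.7]
finger_gap: 1.001
clock: 31.22
position: [0.4633, -0.2239, 0.0205]
ee_rot: [-180.0, 0.1, -180.0]
force: [1.0, 2.5, 4.6]
finger_gap: 0.571
clock: 31.85
position: [0.464, -0.2249, 0.0918]
ee_rot: [-179.8, 0.2, -180.0]
force: [0.5, -0.4, -1.9]
finger_gap: 0.576
```

```bash
python3 -m pendant '[[[-20,14,0,0],[-40,27,0,0],[-40,27,0,0],[-40,27,0,0],[-25,18,0,0]]]'; python3 -m pendant '[[[-15,9,0,0],[0,0,0,0],[0,0,0,0]]]'
```

```text
clock: 32.48
position: [0.6283, -0.1091, 0.0881]
ee_rot: [180.0, -0.1, -179.9]
force: [0.2, -0.4, -2.1]
finger_gap: 0.574
clock: 32.85
position: [0.6411, -0.1019, 0.0884]
ee_rot: [180.0, -0.1, 180.0]
force: [-0.7, -0.7, -1.3]
finger_gap: 0.571
```

```bash
python3 -m pendant '[[[-1,0,25,0],[0,0,22,0],[0,0,12,0],[0,0,7,0],[0,0,0,0]]]'; python3 -m pendant '[[[0,0,1,0],[0,0,0,0],[0,0,0,0]]]'; python3 -m pendant '[[[0,0,1,0],[0,0,0,0],[0,0,0,0]]]'
```

```text
clock: 33.48
position: [0.6431, -0.1019, 0.0232]
ee_rot: [180.0, -0.0, 180.0]
force: [0.8, -0.1, -1.0]
finger_gap: 0.575
clock: 33.85
position: [0.6436, -0.1017, 0.0227]
ee_rot: [-180.0, 0.0, -180.0]
force: [0.4, 0.1, -1.5]
finger_gap: 0.571
clock: 34.22
position: [0.6433, -0.1016, 0.0212]
ee_rot: [180.0, -0.0, -180.0]
force: [-0.5, 0.6, -1.3]
finger_gap: 0.572
```

```bash
python3 -m pendant '[[[0,0,1,0],[0,0,0,0],[0,0,0,0]]]'; python3 -m pendant '[[[0,0,0.7,0],[0,0,0,0],[0,0,0,0]]]'
```

```text
clock: 34.6
position: [0.6434, -0.1016, 0.0206]
ee_rot: [-180.0, 0.0, -180.0]
force: [-0.9, 0.1, 1.9]
finger_gap: 0.57
clock: 34.98
position: [0.6434, -0.1017, 0.0206]
ee_rot: [-180.0, 0.0, -180.0]
force: [-2.8, 1.0, 6.5]
finger_gap: 0.571
```

```bash
python3 -m pendant '[[[0,0,-1,0],[0,0,0,0],[0,0,0,0],[0,0,0,0],[0,0,0,0]]]' 0; python3 -m pendant '[[[0,0,-20,0],[0,0,-40,0],[0,0,-40,0],[0,30,0,0],[0,50,0,0]]]'; python3 -m pendant '[[[5,50,0,0],[5,45,0,0],[0,20.5,0,0],[0,0,0,0],[0,0,0,0]]]'
python3 - <<'E'
from m import *
s=bot.observe();print(s["position"])
for c in("wrist","top"):
    im,d=bot.snapshot(c);W=cloud(c,d)
    for n,(x,y) in dict(white=(.643,-.102),yellow=(.632,.094)).items():
        P=W[(np.hypot(W[...,0]-x,W[...,1]-y)<.045)&(W[...,2]>.071)&(W[...,2]<.092)]
        if len(P)>30:print(c,n,P.mean(0).round(4),np.round(cv2.minEnclosingCircle(P[:,:2].astype(np.float32))[0],4),len(P))
E
```

```text
clock: 35.6
position: [0.6433, -0.1016, 0.0205]
ee_rot: [180.0, -0.0, -180.0]
force: [1.1, 0.4, -0.7]
finger_gap: 1.003
clock: 36.22
position: [0.6441, -0.0224, 0.1215]
ee_rot: [-180.0, 0.1, 179.8]
force: [-0.1, -0.8, -0.2]
finger_gap: 0.997
clock: 36.85
position: [0.6336, 0.0926, 0.1205]
ee_rot: [-180.0, 0.0, 179.9]
force: [-0.1, -0.8, 0.3]
finger_gap: 0.996
[0.63358397 0.09262833 0.12052328]
wrist white [ 0.6422 -0.0975  0.0818] [ 0.644  -0.1011] 3948
wrist yellow [0.6325 0.094  0.0798] [0.6343 0.0939] 3674
top white [ 0.6394 -0.102   0.0828] [ 0.6411 -0.1023] 270
top yellow [0.63   0.0818 0.08  ] [0.6317 0.0887] 118
```

```bash
python3 -m pendant '[[[0,1,30,0],[0,0,30,0],[0,0,28,0],[0,0,16,0],[0,0,0,0]]]'; python3 -m pendant '[[[0,0,0,0],[0,0,0,0],[0,0,0,0],[0,0,0,0],[0,0,0,0]]]' 255; python3 -m pendant '[[[0,0,-5,0],[0,0,-10,0],[0,0,-25,0],[0,0,-30,0],[0,0,-30,0]]]'; python3 -m pendant '[[[0,0,0,0],[0,0,0,0]]]'
```

```text
clock: 37.58
position: [0.6324, 0.094, 0.0155]
ee_rot: [-180.0, -0.1, 179.9]
force: [-0.7, -0.4, 1.1]
finger_gap: 1.003
clock: 38.2
position: [0.6347, 0.0949, 0.0182]
ee_rot: [-180.0, 0.2, -180.0]
force: [-0.2, -1.2, 6.2]
finger_gap: 0.572
clock: 38.83
position: [0.6329, 0.0949, 0.1177]
ee_rot: [180.0, -0.0, -180.0]
force: [-0.6, -0.4, -1.8]
finger_gap: 0.572
clock: 39.08
position: [0.6326, 0.0949, 0.1158]
ee_rot: [-180.0, -0.1, -180.0]
force: [-0.6, -0.4, -2.0]
finger_gap: 0.571
```

```bash
python3 -m pendant '[[[11,-20,0,0],[21.5,-40,0,0],[21.5,-40,0,0],[21.5,-40,0,0],[21.5,-40,0,0]]]'; python3 -m pendant '[[[21.5,-40,0,0],[21.5,-40,0,0],[16,-30,0,0],[10,-18,0,0],[4,-8,0,0]]]'; python3 -m pendant '[[[0,0,0,0],[0,0,0,0]]]'
```

```text
clock: 39.7
position: [0.5343, -0.0859, 0.115]
ee_rot: [180.0, -0.2, -180.0]
force: [0.7, -1.0, -1.2]
finger_gap: 0.571
clock: 40.33
position: [0.4618, -0.2214, 0.1153]
ee_rot: [179.9, -0.1, 179.9]
force: [-0.2, 0.1, -1.5]
finger_gap: 0.571
clock: 40.58
position: [0.4635, -0.2203, 0.1162]
ee_rot: [180.0, -0.0, -179.9]
force: [-0.7, 0.7, -1.0]
finger_gap: 0.572
```

```bash
python3 -m pendant '[[[0.5,-0.5,30,0],[0,0,30,0],[0,0,20,0],[0,0,11,0],[0,0,1,0]]]'; python3 -m pendant '[[[0,0,0,0],[0,0,1,0],[0,0,0,0]]]'; python3 -m pendant '[[[0,0,1,0],[0,0,0,0],[0,0,0,0]]]'
```

```text
clock: 41.2
position: [0.4627, -0.2209, 0.0241]
ee_rot: [180.0, -0.0, -179.9]
force: [0.7, 0.3, -1.4]
finger_gap: 0.573
clock: 41.58
position: [0.4632, -0.2219, 0.0241]
ee_rot: [-180.0, 0.0, 180.0]
force: [0.1, -0.2, -1.2]
finger_gap: 0.572
clock: 41.95
position: [0.4628, -0.2217, 0.0226]
ee_rot: [180.0, -0.0, 180.0]
force: [-0.3, -0.8, -1.7]
finger_gap: 0.573
```

```bash
python3 -m pendant '[[[0,0,1,0],[0,0,0,0],[0,0,0,0]]]'; python3 -m pendant '[[[0,0,1,0],[0,0,0,0],[0,0,0,0]]]'; python3 -m pendant '[[[0,0,0.6,0],[0,0,0,0],[0,0,0,0]]]'
```

```text
clock: 42.32
position: [0.4628, -0.2216, 0.0216]
ee_rot: [180.0, -0.0, -180.0]
force: [0.1, -0.4, -1.5]
finger_gap: 0.572
clock: 42.7
position: [0.4629, -0.2217, 0.0212]
ee_rot: [-180.0, 0.0, -180.0]
force: [-2.0, 0.9, 6.0]
finger_gap: 0.574
clock: 43.08
position: [0.4629, -0.2217, 0.0211]
ee_rot: [-180.0, 0.0, -180.0]
force: [-2.8, 1.5, 11.2]
finger_gap: 0.575
```

```bash
python3 -m pendant '[[[0,0,-1,0],[0,0,0,0],[0,0,0,0],[0,0,0,0],[0,0,0,0]]]' 0; python3 -m pendant '[[[0,0,-20,0],[0,0,-40,0],[0,0,-50,0],[0,0,-50,0],[30,-40,0,0]]]'; python3 -m pendant '[[[50,-50,0,0],[50,-50,0,0],[40,-50,0,0],[0,0,0,0],[0,0,0,0]]]'
python3 - <<'E'
from m import *
s=bot.observe();print(s["position"])
S=dict(black=(.6335,.2956),red=(.4472,.2141),white=(.6434,-.1022),yellow=(.4625,-.2212))
for c in("top","scene"):
    im,d=bot.snapshot(c);W=cloud(c,d);cv2.imwrite(f"pics/{c}9.png",im[:,:,::-1])
    for n,(x,y) in S.items():
        P=W[(np.hypot(W[...,0]-x,W[...,1]-y)<.045)&(W[...,2]>.076)&(W[...,2]<.092)]
        if len(P)>30:
            e=np.array(cv2.minEnclosingCircle(P[:,:2].astype(np.float32))[0]);print(c,n,P.mean(0).round(4),"off mm",((e-(x,y))*1000).round(1),len(P))
bot.snapshot("top")
for r in bot.spot_in("leaf_book_c","top"):print("book",c2w("top",r["location"]).round(3))
E
```

```text
clock: 43.7
position: [0.4628, -0.2216, 0.0209]
ee_rot: [180.0, -0.0, -180.0]
force: [0.3, 0.6, -0.2]
finger_gap: 0.997
clock: 44.32
position: [0.4363, -0.2625, 0.1853]
ee_rot: [-179.7, 0.4, -179.7]
force: [-0.0, -1.3, -0.9]
finger_gap: 0.999
clock: 44.95
position: [0.3052, -0.3985, 0.1808]
ee_rot: [179.9, -0.0, 180.0]
force: [1.1, 0.1, -0.3]
finger_gap: 0.999
[ 0.30517488 -0.39851192  0.18075816]
top black [0.6318 0.2939 0.083 ] off mm [-0.6 -0.2] 268
top red [0.4447 0.2132 0.0833] off mm [-1.6 -0.3] 287
top white [ 0.6401 -0.1019  0.0832] off mm [-2.4 -0.5] 261
top yellow [ 0.4591 -0.2211  0.0834] off mm [-2.7 -1. ] 280
scene black [0.6391 0.2995 0.0836] off mm [2.4 1.6] 682
scene red [0.4526 0.2183 0.0834] off mm [1.3 1.9] 355
scene white [ 0.6477 -0.0951  0.083 ] off mm [1.5 4. ] 295
scene yellow [ 0.4673 -0.2147  0.0827] off mm [2.4 2.4] 172
book [ 0.631 -0.269  0.012]
```

View pics/scene9.png

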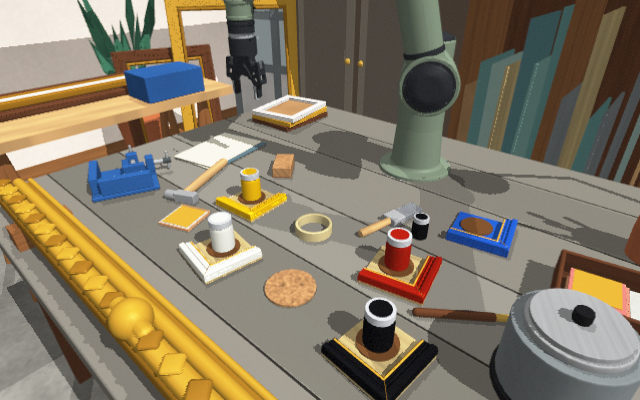

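All four jars stand on pads of their own colour: yellow (250,185), white (221,235), red (399,252) and black (380,325). The gripper is clear and the book hasn't moved.

```bash
python3 -c "
from station import bot
print(bot.close_job())"
```

```text
the job is handed in; nothing more can be done
None
```

I handed the job in at about 45 s of the 128 s allowed, with each jar standing on the pad of its own colour. Yellow was parked on the mat; black, red and white then went to their corners, and yellow went last.

- **Final checks:**
  - The top camera puts every jar within 3 mm of its pad's middle; the scene camera says within about 4.5 mm. The difference fits the calibration error.
  - All cap tops read about 83 mm, so the jars look upright and seated.
  - The book reads within 1 mm of its starting position.
  - The arm was clear of everything.
- **What went wrong:** The first grasp on the yellow jar failed. Both cameras showed the fingertips about 18 mm behind the reported TCP, not 17 mm ahead as described. The fingers closed on top of the cap, pressed with about 25 N and tipped the jar by roughly 0.13 rad. It came back upright when I backed off, and I used the corrected height from then on. That stayed well inside the 0.5 rad and 40 N limits as far as I could measure.

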